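# Test tile out of the lidded crock and into its stand

### The arm

A 6-joint arm with a two-finger parallel gripper is mounted at the origin on the work surface. World frame = base frame: x ahead of the robot, y to its left, z up, the work surface at z = 0. Lengths are in m, angles in rad, forces in N, time in s.
With the tool pointing down it reaches from about 0.35 to 0.925 m from the base axis. Payload 6.4 kg.
Tool frame: the origin (TCP) lies at the very end of the fingers, on their centre line; the grasp point (between the pads) lies 19 mm behind it (env.hold_point_z is the distance from the TCP to the grasp point, in m); z points along the fingers, y is the line along which they close (so a half turn about z gives the same grasp; the last joint's range is limited). The gripper opens to 94 mm and grips with 3 to 60 N. Pads are 16 mm wide; open, the fingers measure 119 mm over their backs; the gripper's body (75 mm by 177 mm) begins 78 mm behind the grasp point.
Start: joints at [-1.442, 0.245, 1.558, -0, 1.339, -0.174], TCP at [0.194, -0.62, 0.205] pointing down, gripper open.
Joint ranges: [-3.13, 3.13], [-1.02, 2.26], [0.13, 2.54], [-0.95, 4.09], [0.21, 2.88], [-2.74, 2.74]. Speed limits (rad/s): [2.57, 2.57, 3.14, 3.14, 3.14, 3.14].

### API

Orientations are given as [roll, pitch, yaw] about the fixed x, y, z axes, in that order (R = Rz(yaw) Ry(pitch) Rx(roll)).
In Python, from station import read_state, grab_frame, order, env gives the robot as it stands.
- The arm moves only by the tool jog_arm, never from a script. Its argument "targets" is a list of rows, each an object with "offset": the shift along the tool's x, y, z in cm, a list of three; "delta_rot": the turn, a rotation vector about the tool's x, y, z in degrees, a list of three. In form: [{"offset": [tx, ty, tz], "delta_rot": [ax, ay, az]}, ...]. A call has 1 to 5 rows; each row is the pose to reach, as a shift and turn from the pose commanded when the call began, along the tool's axes at that moment; what a row does not reach only later rows make up. A row lasts 1/8 s, in which the tool goes at most 62.5 mm and 10.7 degrees, less where a joint would pass 70% of its speed; a pose out of reach is approached as far as the arm can. A call with a gripper value outside its range is refused whole. "jaw" is the gripper's target within -1 to 1 (fully open at 1, half-way at 0, shut at -1), set as the call begins (left out, the last holds). The fingers move at their own pace and stop on an object; "squeeze" is the grip in N (left out, the last holds). Time passes only in rows, so rows that repeat a pose let the fingers close. It gives the time, the measured TCP pose, the force, the opening and the grip force at its end, in the units of the state.
- read_state(): the state, without advancing time (a new reading comes with each control period).
- grab_frame(name): name is "scene" or "top" or "wrist"; returns a dict with "image" (384x512x3 uint8, red, green, blue), "camera_matrix" (3x3 intrinsics, pixels), "distortion" ([k1, k2, p1, p2, k3] as OpenCV has them; the pictures are not rectified), "world_to_cam" (4x4, takes a point from world to camera coordinates); the wrist camera has in their place "mount" (4x4, takes a point from camera to tool coordinates, whose origin is the TCP and whose axes are the flange's). Camera axes: x right, y down, z forward; pixel columns grow to the right and rows downward; lengths in m; the calibration is good to about 2 mm. A picture is of the moment at which its call begins: read the wrist's pose just before it. There is no depth.
- order.job_done(): hands the job in; it is judged then, once.
The state is a dict: "clock": time; "joint_pos": joint angles; "qvel": joint speeds; "joint_torque": joint torques, N m; "tcp_pos": TCP position; "tcp_rot": TCP orientation; "force": force on the tool from outside, world axes, zero at the start; "torque": the same for the moment, N m; "grip_width": finger opening in m; "grip_force": force on a finger pad.
Only numpy, scipy, OpenCV 4.12 (cv2) and the standard library are available. Lean on these libraries where they do the work, as an engineer would, in place of code of your own. Each camera call takes 0.05 s, during which the arm holds its last target. There are 200 camera calls.

### The job

Lift the lid off the stoneware crock by its knob and lower it, knob up, wholly onto the round wooden bat. Then take out the glaze test tile standing in the crock, stand it upright on the ware board and let go of it, take it again by its two side edges, and lower it into the one empty wooden stand, centred between the cheeks with both side edges sticking out evenly, until it stands on the stand's floor before you let go. Put the lid and the tile down without dropping them, never lay either over, and leave the crock, the tiles in the other stands and everything else where they are.

Things in the scene. Friction and masses are not known exactly. Their poses are not given: they have to be found in the camera images.
- crock: straight-sided round stoneware crock, outside 98 mm across, inside 82 mm across, 105 mm tall, inner floor 8 mm above its underside; stands loose on the table, 1.6 kg. Origin: centre of its underside, z up
- lid: loose clay lid lying on the crock's rim. From its underside up: flange 69 mm across, 0 to 6 mm (hangs inside the rim); disc 100 across, 6 to 14; stem 16 across, 14 to 26; round knob 26 across, 26 to 47. 0.3 kg. Origin: centre of the flange's underside, 6 mm below the crock's rim when closed; z up through the knob
- lid_knob (a point): middle of the lid's knob, 37 mm above the lid's origin
- tile: cream fired-clay glaze test tile, dark upper half, an upside-down T: plate 60 mm wide (y), 12 thick (x), 80 tall overall, on a foot 60 wide, 28 deep (x), 10 high. 0.17 kg. Starts upright on the crock's inner floor: room for fingers only at its two faces (pinch the 12 mm near the top); in a stand only at its side edges (60 mm apart). Origin: centre of the foot's underside, z up
- stand_free: the empty one of three like fixed wooden stands: floor 56 x 84 mm (x, y), 8 thick; two upright cheeks 36 wide (y), 92 tall, 8 thick, 36 mm apart along x, for the tile's foot. The gap is open at both y ends: the tile's side edges stick out 12 mm each end. Origin: centre of the underside. Seated tile: origin 8 mm above, its y along the stand's y, either way round
- tile_a: same kind of tile, already standing in another of the stands; leave it. Origin and axes as the first tile
- tile_b: same kind of tile, already standing in the third stand; leave it. Origin and axes as the first tile
- bat: round wooden bat (fixed disc) lying on the table, 170 mm across, 20 mm thick. Origin: centre of its underside, its top 20 mm above
- board: plain rectangular wooden ware board (fixed) lying on the table, 260 x 130 mm (x, y), 18 mm thick, with a small cup standing towards its +x end, the rest of it bare. Origin: centre of its underside, its top 18 mm above
- cup: bystander: small cream unglazed cup, 56 mm across, 55 mm tall, standing at one end of the ware board. Origin: centre of its underside
- jar: bystander: white screw-top glaze jar, 64 mm across, 85 mm tall. Origin: centre of its underside
- brush: bystander: brush lying on the table, handle to its -x. Origin: midway along it, at its underside
- bowl: bystander: dark red glazed bowl, 110 mm across, 50 mm tall. Origin: centre of its underside
- prop: bystander: cream fired-clay kiln prop, upright block 40 x 40 x 65 mm. Origin: centre of its underside
- mug: bystander: black glazed mug, 76 mm across, 85 mm tall. Origin: centre of its underside
- spatula: bystander: spatula lying on the table. Origin: midway along it, at its underside
Things that resemble listed ones, but are neither listed nor needed, are in the scene too. What is shaped like the crock but orange is not meant. Leave any turquoise look-alike of the lid alone.

How it is judged:
On the way, in this order (a step that is already met when the one before it is completed fails the run):
1. the lid is lifted clear of the crock by its knob (contact force between the fingers and lid above 0.3 N and z of lid in the frame of crock above 0.115 m and distance between the grasp point and lid_knob below 0.04 m), for 0.1 s.
2. the lid is lowered onto the bat, knob up, still held as it touches down (not dropped) (contact force between the fingers and lid above 0.3 N and horizontal distance between lid and bat below 0.035 m and angle between lid's own z axis and vertical below 0.12 rad and z of lid in the frame of bat below 0.028 m).
3. the tile stands upright on the ware board, let go (contact force between the fingers and tile below 0.05 N and x of tile in the frame of board between -0.13 and 0.13 m and y of tile in the frame of board between -0.065 and 0.065 m and z of tile in the frame of board between 0.012 and 0.022 m and angle between tile's own z axis and vertical below 0.12 rad), for 0.2 s.
4. the tile is lowered into the empty stand, still held as it touches down (not dropped) (contact force between the fingers and tile above 0.3 N and x of tile in the frame of stand_free between -0.006 and 0.006 m and y of tile in the frame of stand_free between -0.012 and 0.012 m and angle between tile's own z axis and vertical below 0.12 rad and angle between the y axis of tile and the y axis of stand_free, either way round below 0.3 rad and z of tile in the frame of stand_free below 0.016 m).
At the end, for the whole second after the job is handed in: The lid rests flat, knob up, on the bat, its centre within 35 mm of the bat's centre; the tile stands upright (within 0.12 rad) on the floor of the empty stand, between the cheeks, within 12 mm of the middle along the gap; both are released and at rest, and the crock stands upright (horizontal distance between lid and bat below 0.035 m and angle between each of lid, tile's own z axis and vertical below 0.12 rad and z of lid in the frame of bat below 0.024 m and x of tile in the frame of stand_free between -0.006 and 0.006 m and y of tile in the frame of stand_free between -0.012 and 0.012 m and angle between the y axis of tile and the y axis of stand_free, either way round below 0.3 rad and z of tile in the frame of stand_free between 0.004 and 0.012 m and contact force between the fingers and lid below 0.05 N and contact force between the fingers and tile below 0.05 N and linear speed of each of lid, tile below 0.02 m/s and angle between crock's own z axis and vertical below 0.1 rad); the robot touches nothing.
It fails at once if the lid is tipped by more than 0.6 rad (angle between lid's own z axis and vertical above 0.6 rad).
It fails at once if the tile is tipped by more than 0.6 rad (angle between tile's own z axis and vertical above 0.6 rad).
It fails at once if the crock is shoved more than 40 mm or tipped (distance of crock from where it was at the start of the episode above 0.04 m or angle between crock's own z axis and vertical above 0.3 rad).
It fails at once if a tile in another stand is shifted more than 20 mm (distance of any of tile_a, tile_b from where it was at the start of the episode above 0.02 m).
It fails at once if a bystander is moved more than 30 mm (distance of any of cup, jar, brush, bowl, prop, mug, spatula from where it was at the start of the episode above 0.03 m).
It also fails if it takes over 70 s, if anything falls off the work surface, if the arm or the gripper's body presses on something with over 40 N, if the wrist force passes 120 N, or if a joint passes its speed limit or range.

## Working session

There is one attempt and no reset: what is moved stays moved. The work goes in short steps, Python scripts to look and compute and a tool call to move; the robot and the scene stay as the last step left them, time stands still between calls to the robot, and variables do not carry over. Pictures are saved under pics/ and viewed, at most 10 in all, crops included, and the job is handed in when it is done.

Besides the shell and the picture viewer there is one more tool, called after "Call:" as a command line: name --argument value ..., lists and objects as JSON in quotes. jog_arm: Moves the arm, as the interface text tells. Its arguments: {"type":"object","properties":{"targets":{"type":"array","items":{"type":"object","properties":{"offset":{"type":"array","items":{"type":"number"}},"delta_rot":{"type":"array","items":{"type":"number"}}}}},"jaw":{"type":"number"},"squeeze":{"type":"number"}},"required":["targets"]}

```bash
ls; mkdir -p pics
cat > h.py <<'E'
import numpy as np, cv2
from station import read_state, grab_frame, order, env
from scipy.spatial.transform import Rotation as R
def shot(name,fn):
    s=read_state(); f=grab_frame(name); im=cv2.cvtColor(f['image'],cv2.COLOR_RGB2BGR)
    cv2.imwrite('pics/'+fn+'.png',im)
    if name=='wrist':
        T=np.eye(4);T[:3,:3]=rot(s);T[:3,3]=s['tcp_pos'];C=T@np.array(f['mount'])
        W=np.linalg.inv(C)
    else: W=np.array(f['world_to_cam'])
    np.savez('pics/'+fn+'.npz',K=f['camera_matrix'],D=f['distortion'],W=W)
    return im
def rot(s):
    r=np.array(s['tcp_rot']); return r if r.shape==(3,3) else R.from_euler('xyz',r).as_matrix()
def ray(fn,px):
    c=np.load('pics/'+fn+'.npz'); u=cv2.undistortPoints(np.array(px,float).reshape(-1,1,2),c['K'],c['D']).reshape(-1,2)
    C=np.linalg.inv(c['W']); d=np.c_[u,np.ones(len(u))]@C[:3,:3].T
    return C[:3,3],d
def plane(fn,px,z):
    o,d=ray(fn,px); return o+d*((z-o[2])/d[:,2])[:,None]
def proj(fn,P):
    c=np.load('pics/'+fn+'.npz');W=c['W']
    return cv2.projectPoints(np.array(P,float).reshape(-1,1,3),cv2.Rodrigues(W[:3,:3])[0],W[:3,3],c['K'],c['D'])[0].reshape(-1,2)
def go(p,yaw=None):
    # offset (cm) in tool axes to world TCP p, from the measured pose
    s=read_state(); M=rot(s); print('off cm',np.round(100*M.T@(np.array(p)-s['tcp_pos']),2))
    if yaw is not None:
        # desired: pointing down, tool y axis at heading yaw (mod pi)
        c=[]
        for y in (yaw,yaw+np.pi):
            Y=np.array([np.cos(y),np.sin(y),0]);Z=np.array([0,0,-1.]);X=np.cross(Y,Z)
            c.append(np.degrees(R.from_matrix(M.T@np.c_[X,Y,Z]).as_rotvec()))
        print('rot deg',np.round(c,1))
E
python3 - <<'E'
from h import *
s=read_state();print(s); a=shot('top','top0');b=shot('scene','sc0')
for n in('top0','sc0'):
    c=np.load(f'pics/{n}.npz');print(n,np.linalg.inv(c['W'])[:3,3],c['K'][0,0])
E
```

```text
pics
{'clock': 0.0, 'joint_pos': array([-1.44212605e+00,  2.45790252e-01,  1.55899522e+00,  2.22224974e-06,
        1.33867441e+00, -1.74097504e-01]), 'qvel': array([-0.00015588,  0.00215586, -0.0005816 ,  0.00074695,  0.00036163,
        0.00215169]), 'joint_torque': array([ 4.92693323e-05, -4.15839851e+01, -3.14601088e+01,  6.84461603e-02,
        3.32730263e-02, -1.47994097e-04]), 'tcp_pos': array([ 0.19373715, -0.61983918,  0.20437069]), 'tcp_rot': array([-3.13975403e+00, -3.25568895e-04,  3.02766970e-01]), 'force': array([ 0.57017001,  0.87064483, -0.6180641 ]), 'torque': array([-0.01812899,  0.02431234,  0.0661771 ]), 'grip_force': 0.0, 'grip_width': 0.09412009132564622}
top0 [0.3676166  0.03731351 1.44887204] 406.5280409366684
sc0 [1.21072071 0.35014314 1.08896079] 490.72176418531745
```

View pics/top0.png

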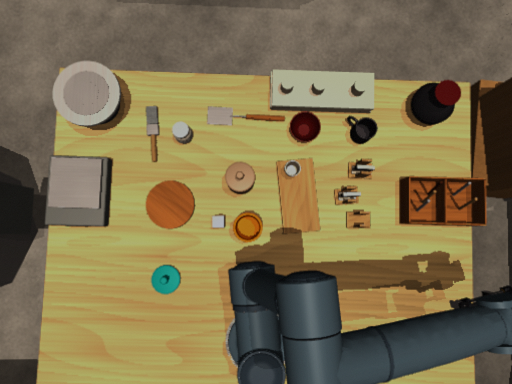

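View pics/sc0.png

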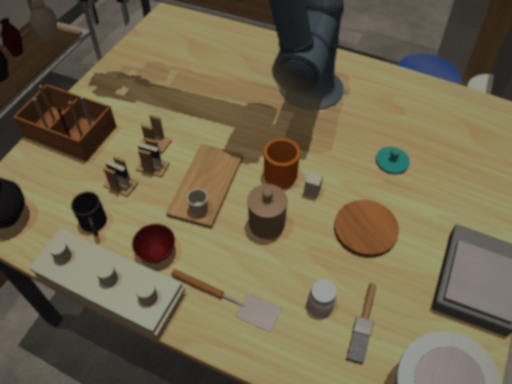

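The top view shows:
- The crock with its lid at (240,178). The orange look-alike is at (248,226).
- The bat at (170,204), and the turquoise lid look-alike at (166,279).
- The board at (298,194), with the cup at (291,169).
- Three stands at (362,170), (347,195) and (358,219). The last one looks empty.

I'll confirm with one enlarged crop.

Run:
```python
from h import *
t=cv2.imread('pics/top0.png');s=cv2.imread('pics/sc0.png')
a=cv2.resize(t[150:240,330:390],None,fx=6,fy=6,interpolation=2)
b=cv2.resize(s[105:205,95:175],None,fx=5.4,fy=5.4,interpolation=2)
a=cv2.resize(a,(360,540));b=cv2.resize(b,(432,540))
cv2.imwrite('pics/c1.png',np.hstack([a,b]))
# rough positions
for n,px,z in[('lid knob',(240,176),.136),('bat',(170,204),.02),('board',(298,194),.018),('st1',(362,170),.01),('st2',(347,195),.01),('st3',(358,219),.01),('cup',(291,169),.055),('orange',(248,226),.1),('prop',(219,221),.065)]:
    print(n,plane('top0',[px],z)[0].round(3))
hsv=cv2.cvtColor(t,cv2.COLOR_BGR2HSV)
for n,p in[('lid',(230,180)),('bat',(170,204)),('board',(300,200)),('table',(200,250)),('stand',(365,219))]: print(n,hsv[p[1],p[0]])
```

```text
lid knob [0.553 0.081 0.136]
bat [0.463 0.326 0.02 ]
board [ 0.512 -0.123  0.018]
st1 [ 0.606 -0.352  0.01 ]
st2 [ 0.515 -0.299  0.01 ]
st3 [ 0.43  -0.339  0.01 ]
cup [ 0.595 -0.093  0.055]
orange [0.392 0.05  0.1  ]
prop [0.407 0.149 0.065]
lid [ 14 113 173]
bat [ 12 199 155]
board [ 16 159 175]
table [ 25 120 176]
stand [ 16 159 175]
```

View pics/c1.png

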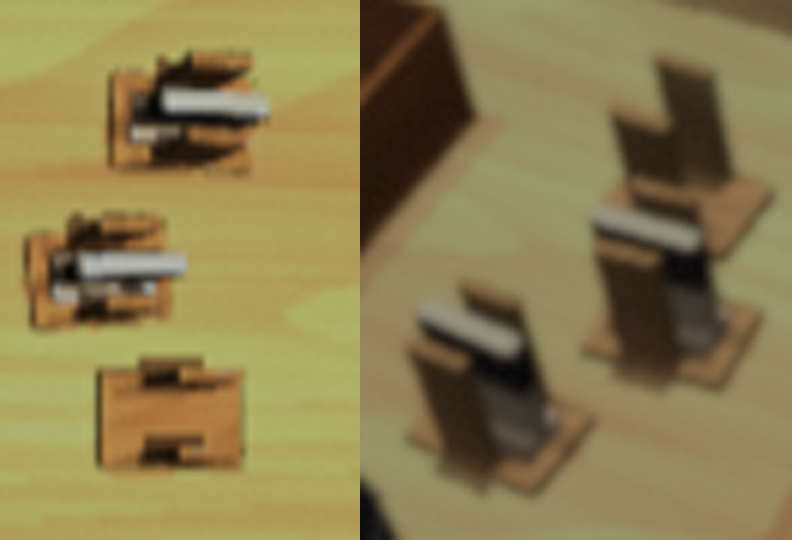

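The empty stand is the one at top-view pixel (358,219), which maps to about (0.43, −0.34), with its gap along world y. The other two stands hold tiles. I'll move above the crock now.

Run:
```python
from h import *
f=grab_frame('wrist');print(np.round(f['mount'],3),f['camera_matrix'][0,0])
go([0.36,-.24,.36],-np.pi/2)
t=cv2.imread('pics/top0.png');hsv=cv2.cvtColor(t,cv2.COLOR_BGR2HSV)
m=cv2.inRange(hsv,(0,170,60),(15,255,255));m[:,220:]=0
c=max(cv2.findContours(m,0,1)[0],key=cv2.contourArea);e=cv2.minEnclosingCircle(c);print(e)
p=plane('top0',c.reshape(-1,2),.02);print(cv2.minEnclosingCircle(p[:,:2].astype(np.float32)))
```

```text
[[-0.001 -0.97  -0.242  0.069]
 [ 1.    -0.001 -0.001  0.   ]
 [ 0.    -0.242  0.97  -0.178]
 [ 0.     0.     0.     1.   ]] 264.7428962886231
off cm [ 27.2  -31.33 -15.49]
rot deg [[-1.000e-01 -0.000e+00  1.730e+01]
 [ 0.000e+00 -1.000e-01 -1.627e+02]]
((169.7985076904297, 204.2014923095703), 24.13264274597168)
((0.46255162358283997, 0.3267078995704651), 0.0839158147573471)
```

Call:
jog_arm --targets '[{"offset": [0, 0, -6], "delta_rot": [0, 0, 0]}, {"offset": [4, -4, -10], "delta_rot": [0, 0, 5]}, {"offset": [8, -9, -12], "delta_rot": [0, 0, 10]}, {"offset": [12, -13, -14], "delta_rot": [0, 0, 17.3]}, {"offset": [16, -18, -15.5], "delta_rot": [0, 0, 17.3]}]' --jaw 1

```text
clock: 0.78
tcp_pos: [0.2892, -0.4098, 0.3584]
tcp_rot: [3.141, -0.001, -0.0]
force: [0.2, -0.6, 0.6]
grip_width: 0.094
grip_force: 0.0
```

Run:
```python
from h import *
go([0.5,.08,.36],-np.pi/2)
```

```text
off cm [ 21.07 -48.98  -0.18]
rot deg [[ 0.0e+00 -0.0e+00 -0.0e+00]
 [-0.0e+00 -1.0e-01  1.8e+02]]
```

Call:
jog_arm --targets '[{"offset": [2, -4.5, 0], "delta_rot": [0, 0, 0]}, {"offset": [4.4, -10, 0], "delta_rot": [0, 0, 0]}, {"offset": [6.9, -15.5, 0], "delta_rot": [0, 0, 0]}, {"offset": [9.5, -21.5, 0], "delta_rot": [0, 0, 0]}, {"offset": [12, -27, 0], "delta_rot": [0, 0, 0]}]'

```text
clock: 1.4
tcp_pos: [0.4083, -0.1401, 0.3576]
tcp_rot: [3.141, -0.0, 0.0]
force: [0.9, -0.4, 0.5]
grip_width: 0.0939
grip_force: 0.0
```

Call:
jog_arm --targets '[{"offset": [2.3, -5.5, 0], "delta_rot": [0, 0, 0]}, {"offset": [4.6, -11, 0], "delta_rot": [0, 0, 0]}, {"offset": [7, -16.5, 0], "delta_rot": [0, 0, 0]}, {"offset": [9, -22, 0], "delta_rot": [0, 0, 0]}, {"offset": [9, -22, 0], "delta_rot": [0, 0, 0]}]'

```text
clock: 2.02
tcp_pos: [0.4979, 0.0812, 0.3569]
tcp_rot: [-3.141, 0.001, 0.007]
force: [-0.2, -0.8, 0.4]
grip_width: 0.0939
grip_force: 0.0
```

Run:
```python
from h import *
shot('wrist','w1')
print(read_state()['tcp_pos'], proj('w1',[[.553,.081,.136],[.553,.081,.113]]))
```

```text
[0.4977403  0.07938265 0.35706747] [[256.84186542 133.97055393]
 [256.83999448 133.42489624]]
```

View pics/w1.png

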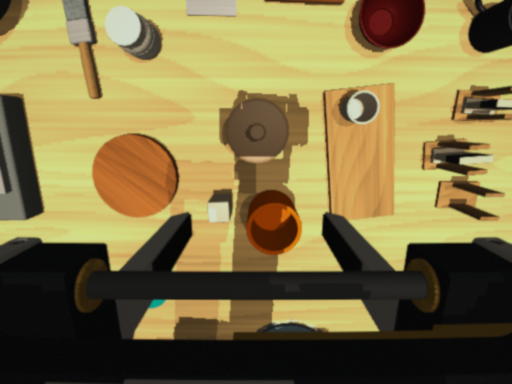

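The wrist view shows the lid disc at (258,127) with its knob at (257,131), the bat at (136,175), and the board around (360,150). The orange pot at (273,224) is the decoy. Next I'll fit the lid disc.

Run:
```python
from h import *
t=cv2.imread('pics/w1.png');hsv=cv2.cvtColor(t,cv2.COLOR_BGR2HSV)
print(hsv[110,258],hsv[140,270],hsv[131,257],hsv[157,258],hsv[100,295],hsv[130,300])
g=cv2.GaussianBlur(cv2.cvtColor(t,cv2.COLOR_BGR2GRAY),(3,3),0)
ci=cv2.HoughCircles(g[80:180,200:320],cv2.HOUGH_GRADIENT,1,20,param1=100,param2=12,minRadius=26,maxRadius=36)
print(ci)
cx,cy,r=ci[0][0];cx+=200;cy+=80
a=np.linspace(0,6.28,60);p=np.c_[cx+r*np.cos(a),cy+r*np.sin(a)]
q=plane('w1',p,.113);print(cv2.fitEllipse(q[:,:2].astype(np.float32)))
k=cv2.HoughCircles(g[110:150,235:280],cv2.HOUGH_GRADIENT,1,20,param1=80,param2=8,minRadius=6,maxRadius=13)
print(k)
if k is not None: print(plane('w1',k[0][:,:2]+[235,110],.136))
# bat in wrist
m=cv2.inRange(hsv,(0,150,60),(16,255,255));m[:,190:]=0;m[:110]=0;m[230:]=0
c=max(cv2.findContours(m,0,1)[0],key=cv2.contourArea)
print(cv2.minEnclosingCircle(plane('w1',c.reshape(-1,2),.02)[:,:2].astype(np.float32)))
```

```text
[ 16 112 105] [ 16 117 100] [ 16 113 102] [ 18  98 202] [ 18 147 128] [ 18 148 140]
[[[56.5 48.5 33.2]]]
((0.5591028332710266, 0.08156925439834595), (0.10087714344263077, 0.10326170921325684), 0.5071077346801758)
[[[20.5 22.5  9.6]]]
[[0.55511506 0.08299108 0.136     ]]
((0.4650745391845703, 0.3228452801704407), 0.08618512749671936)
```

Call:
jog_arm --targets '[{"offset": [2, 0, 5], "delta_rot": [0, 0, 0]}, {"offset": [3.5, 0, 9], "delta_rot": [0, 0, 0]}, {"offset": [3.5, 0, 10], "delta_rot": [0, 0, 0]}, {"offset": [3.5, 0, 10], "delta_rot": [0, 0, 0]}]'

```text
clock: 2.58
tcp_pos: [0.5326, 0.0772, 0.258]
tcp_rot: [3.141, 0.0, -0.001]
force: [0.1, 0.9, -0.0]
grip_width: 0.0941
grip_force: 0.0
```

Run:
```python
from h import *
t=shot('wrist','w2');s=read_state();print(s['tcp_pos'],s['tcp_rot'])
g=cv2.GaussianBlur(cv2.cvtColor(t,cv2.COLOR_BGR2GRAY),(5,5),0)
print(proj('w2',[[.557,.0815,.146],[.557,.0815,.113]]))
for lo,hi,z in((36,70,.113),(12,24,.141)):
    k=cv2.HoughCircles(g,cv2.HOUGH_GRADIENT,1,20,param1=80,param2=15,minRadius=lo,maxRadius=hi)
    if k is None: print(None);continue
    for c in k[0][:8]:
        a=np.linspace(0,6.28,40);q=plane('w2',np.c_[c[0]+c[2]*np.cos(a),c[1]+c[2]*np.sin(a)],z)
        print(c,z,q.mean(0).round(4),np.ptp(q,0).round(3))
```

```text
[0.53322506 0.07734173 0.25936625] [ 3.14138749e+00 -2.22399173e-03 -1.93972754e-04]
[[252.3718457  166.0461879 ]
 [252.79449658 161.90992267]]
[106.5 211.5  54. ] 0.113 [0.4912 0.2701 0.113 ] [0.148 0.144 0.   ]
[252.5 160.5  39.9] 0.113 [0.5579 0.0807 0.113 ] [0.098 0.098 0.   ]
[410.5   4.5  51.1] 0.113 [ 0.7289 -0.0929  0.113 ] [0.1   0.114 0.   ]
[292.5 263.5  69.4] 0.113 [0.4149 0.0258 0.113 ] [0.21  0.189 0.   ]
[399.5 291.5  39.9] 0.113 [ 0.3725 -0.1258  0.113 ] [0.129 0.116 0.   ]
[276.5 283.5  36.4] 0.113 [0.387  0.0483 0.113 ] [0.115 0.101 0.   ]
[403.5 164.5  68.3] 0.113 [ 0.5512 -0.108   0.113 ] [0.171 0.174 0.   ]
[396.5 184.5  60.6] 0.113 [ 0.5262 -0.102   0.113 ] [0.157 0.157 0.   ]
[384.5 127.5  18.3] 0.141 [ 0.5985 -0.0634  0.141 ] [0.039 0.041 0.   ]
[80.5 31.5 23.4] 0.141 [0.6947 0.2552 0.141 ] [0.043 0.049 0.   ]
[271.5 245.5  23.4] 0.141 [0.4587 0.0582 0.141 ] [0.062 0.057 0.   ]
[104.5  45.5  20.1] 0.141 [0.6812 0.2321 0.141 ] [0.038 0.042 0.   ]
[136.5 334.5  14.1] 0.141 [0.3277 0.2388 0.141 ] [0.046 0.039 0.   ]
[405.5  28.5  21.1] 0.141 [ 0.6965 -0.0746  0.141 ] [0.039 0.044 0.   ]
```

View pics/w2.png

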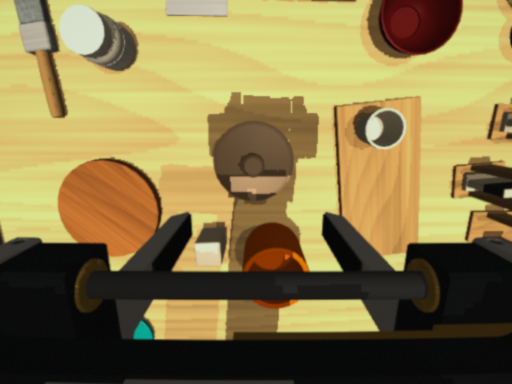

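The lid disc is at (252.5,160.5) with a fitted diameter of 98 mm, so its centre is (0.558, 0.081). That agrees with the earlier fits, so I'll descend on the knob.

Call:
jog_arm --targets '[{"offset": [2.5, -0.4, 3], "delta_rot": [0, 0, 0]}, {"offset": [2.5, -0.4, 8], "delta_rot": [0, 0, 0]}, {"offset": [2.5, -0.4, 12], "delta_rot": [0, 0, 0]}, {"offset": [2.5, -0.4, 14], "delta_rot": [0, 0, 0]}, {"offset": [2.5, -0.4, 14], "delta_rot": [0, 0, 0]}]'

```text
clock: 3.25
tcp_pos: [0.558, 0.0819, 0.1181]
tcp_rot: [3.142, 0.0, 0.001]
force: [-0.2, -0.1, 0.1]
grip_width: 0.0941
grip_force: 0.0
```

Call:
jog_arm --targets '[{"offset": [0, 0, 0], "delta_rot": [0, 0, 0]}, {"offset": [0, 0, 0], "delta_rot": [0, 0, 0]}, {"offset": [0, 0, 0], "delta_rot": [0, 0, 0]}, {"offset": [0, 0, 0], "delta_rot": [0, 0, 0]}, {"offset": [0, 0, 0], "delta_rot": [0, 0, 0]}]' --jaw -1 --squeeze 25

```text
clock: 3.88
tcp_pos: [0.5579, 0.0821, 0.1177]
tcp_rot: [3.142, -0.0, 0.001]
force: [-0.1, -0.1, -0.3]
grip_width: 0.0476
grip_force: 0.0
```

Call:
jog_arm --targets '[{"offset": [0, 0, 0], "delta_rot": [0, 0, 0]}, {"offset": [0, 0, 0], "delta_rot": [0, 0, 0]}, {"offset": [0, 0, 0], "delta_rot": [0, 0, 0]}, {"offset": [0, 0, 0], "delta_rot": [0, 0, 0]}, {"offset": [0, 0, 0], "delta_rot": [0, 0, 0]}]'

```text
clock: 4.5
tcp_pos: [0.5579, 0.082, 0.1176]
tcp_rot: [3.141, 0.0, 0.001]
force: [0.5, -0.7, 0.1]
grip_width: 0.0252
grip_force: 25.0
```

Call:
jog_arm --targets '[{"offset": [0, 0, -0.5], "delta_rot": [0, 0, 0]}, {"offset": [0, 0, -1.5], "delta_rot": [0, 0, 0]}, {"offset": [0, 0, -3], "delta_rot": [0, 0, 0]}, {"offset": [0, 0, -5], "delta_rot": [0, 0, 0]}, {"offset": [0, 0, -6], "delta_rot": [0, 0, 0]}]'

```text
clock: 5.12
tcp_pos: [0.559, 0.082, 0.1803]
tcp_rot: [3.141, -0.003, 0.001]
force: [-0.3, -0.7, -3.3]
grip_width: 0.0253
grip_force: 25.0
```

The lid is held: 3 N of load and a 25 mm opening. Carrying it to the bat.

Call:
jog_arm --targets '[{"offset": [-1, -2.5, 0], "delta_rot": [0, 0, 0]}, {"offset": [-2.6, -6.5, 0], "delta_rot": [0, 0, 0]}, {"offset": [-4.3, -11, 0], "delta_rot": [0, 0, 0]}, {"offset": [-6, -15.5, 0], "delta_rot": [0, 0, 0]}, {"offset": [-7.8, -20, 0], "delta_rot": [0, 0, 0]}]'

```text
clock: 5.75
tcp_pos: [0.4792, 0.2834, 0.1784]
tcp_rot: [-3.141, -0.001, 0.001]
force: [0.5, -0.0, -2.9]
grip_width: 0.0251
grip_force: 25.0
```

Call:
jog_arm --targets '[{"offset": [-1.3, -3.2, 2], "delta_rot": [0, 0, 0]}, {"offset": [-1.7, -4.3, 6], "delta_rot": [0, 0, 0]}, {"offset": [-1.7, -4.3, 9.5], "delta_rot": [0, 0, 0]}, {"offset": [-1.7, -4.3, 12], "delta_rot": [0, 0, 0]}, {"offset": [-1.7, -4.3, 12.8], "delta_rot": [0, 0, 0]}]'

```text
clock: 6.38
tcp_pos: [0.4616, 0.3246, 0.0483]
tcp_rot: [3.14, 0.003, 0.001]
force: [-0.5, 0.0, -2.9]
grip_width: 0.0246
grip_force: 25.0
```

Call:
jog_arm --targets '[{"offset": [0, 0, 0.4], "delta_rot": [0, 0, 0]}, {"offset": [0, 0, 0.8], "delta_rot": [0, 0, 0]}, {"offset": [0, 0, 1.1], "delta_rot": [0, 0, 0]}, {"offset": [0, 0, 1.1], "delta_rot": [0, 0, 0]}]'

```text
clock: 6.88
tcp_pos: [0.4628, 0.325, 0.0389]
tcp_rot: [-3.141, -0.0, 0.001]
force: [-0.0, -0.5, -4.0]
grip_width: 0.0253
grip_force: 25.0
```

Call:
jog_arm --targets '[{"offset": [0, 0, 0.1], "delta_rot": [0, 0, 0]}, {"offset": [0, 0, 0.2], "delta_rot": [0, 0, 0]}, {"offset": [0, 0, 0.2], "delta_rot": [0, 0, 0]}]'

```text
clock: 7.25
tcp_pos: [0.4631, 0.3251, 0.0385]
tcp_rot: [3.141, 0.0, 0.001]
force: [-4.8, -2.8, 8.6]
grip_width: 0.025
grip_force: 25.0
```

Contact at the expected height. Releasing and rising.

Call:
jog_arm --targets '[{"offset": [0, 0, -0.1], "delta_rot": [0, 0, 0]}, {"offset": [0, 0, -0.1], "delta_rot": [0, 0, 0]}, {"offset": [0, 0, -0.1], "delta_rot": [0, 0, 0]}, {"offset": [0, 0, -0.1], "delta_rot": [0, 0, 0]}, {"offset": [0, 0, -0.1], "delta_rot": [0, 0, 0]}]' --jaw 1

```text
clock: 7.88
tcp_pos: [0.4627, 0.3249, 0.0376]
tcp_rot: [3.142, 0.0, 0.001]
force: [-0.4, 0.1, -0.5]
grip_width: 0.0715
grip_force: 0.0
```

Call:
jog_arm --targets '[{"offset": [0, 0, -1], "delta_rot": [0, 0, 0]}, {"offset": [0, 0, -4], "delta_rot": [0, 0, 0]}, {"offset": [0, 0, -9], "delta_rot": [0, 0, 0]}, {"offset": [0, 0, -14], "delta_rot": [0, 0, 0]}, {"offset": [0, 0, -20], "delta_rot": [0, 0, 0]}]'

```text
clock: 8.5
tcp_pos: [0.462, 0.3247, 0.2393]
tcp_rot: [3.141, 0.001, 0.001]
force: [0.6, 0.6, 0.3]
grip_width: 0.0944
grip_force: 0.0
```

Call:
jog_arm --targets '[{"offset": [1, 5, -3], "delta_rot": [0, 0, 0]}, {"offset": [2, 11, -6], "delta_rot": [0, 0, 0]}, {"offset": [4, 17, -6], "delta_rot": [0, 0, 0]}, {"offset": [5.5, 23, -6], "delta_rot": [0, 0, 0]}, {"offset": [6.5, 24.5, -6], "delta_rot": [0, 0, 0]}]'

```text
clock: 9.12
tcp_pos: [0.5284, 0.0774, 0.2985]
tcp_rot: [3.141, -0.001, -0.003]
force: [0.1, 0.4, -0.1]
grip_width: 0.0939
grip_force: 0.0
```

Run:
```python
from h import *
shot('wrist','w3');t=shot('top','top1');print(read_state()['tcp_pos'])
w=cv2.imread('pics/w3.png')
u,v=proj('w3',[[.558,.081,.09]])[0].astype(int);print(u,v)
a=cv2.resize(w[v-60:v+60,u-60:u+60],(480,480),interpolation=2)
b=cv2.resize(w[max(0,v-20):v+160,40:220],(320,480))
cv2.imwrite('pics/c3.png',np.hstack([a,b]))
```

```text
[0.52852504 0.07873573 0.29794872]
253 152
```

View pics/c3.png

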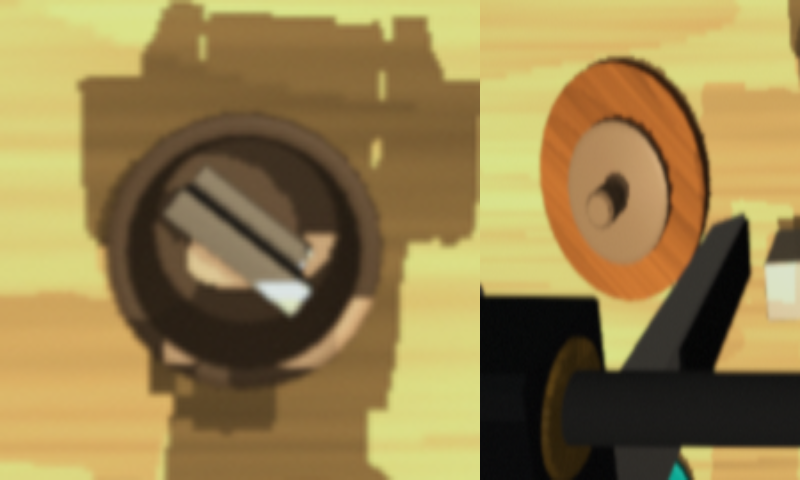

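The lid sits centred on the bat (right half of the crop). In the crock, the tile's top face is the lower band, with crop corners (165,215), (190,190), (312,290) and (290,315). I'll convert these to world points.

Run:
```python
from h import *
w=cv2.imread('pics/w3.png')
P=np.array([[165,215],[190,190],[312,290],[290,315]],float)/4+[193-.4,92-.4]
q=plane('w3',P,.088);print(q.round(4),q.mean(0))
l=(q[2]+q[3]-q[0]-q[1])/2;print(np.linalg.norm(l),np.degrees(np.arctan2(l[1],l[0])),np.linalg.norm(q[0]-q[1]),np.linalg.norm(q[2]-q[3]))
# crock rim
g=cv2.GaussianBlur(cv2.cvtColor(w,cv2.COLOR_BGR2GRAY),(3,3),0)
k=cv2.HoughCircles(g[90:220,190:320],cv2.HOUGH_GRADIENT,1,5,param1=80,param2=12,minRadius=25,maxRadius=40)
for c in k[0][:5]:
    a=np.linspace(0,6.28,40);p=plane('w3',np.c_[c[0]+190+c[2]*np.cos(a),c[1]+90+c[2]*np.sin(a)],.105);print(p.mean(0).round(4),np.ptp(p,0).round(3))
# minAreaRect of band mask
h=cv2.cvtColor(w,cv2.COLOR_BGR2HSV)
print([h[int(92+y/4),int(193+x/4)].tolist() for x,y in((240,252),(200,215),(280,295),(250,210),(250,235),(200,250),(170,260))])
```

```text
[[0.5683 0.11   0.088 ]
 [0.5772 0.1008 0.088 ]
 [0.5407 0.0564 0.088 ]
 [0.5314 0.0645 0.088 ]] [0.55439594 0.08293283 0.088     ]
0.05804353350009686 -129.24549263791286 0.0128324444831904 0.01233160554120814
[0.5563 0.0804 0.105 ] [0.081 0.081 0.   ]
[0.5661 0.0734 0.105 ] [0.075 0.075 0.   ]
[0.5518 0.0732 0.105 ] [0.098 0.098 0.   ]
[0.5505 0.0845 0.105 ] [0.095 0.095 0.   ]
[0.5983 0.054  0.105 ] [0.09  0.092 0.   ]
[[20, 75, 142], [19, 73, 144], [83, 9, 227], [19, 73, 147], [18, 75, 44], [17, 103, 189], [16, 118, 99]]
```

The top face measures 58 × 12.6 mm, which matches. The tile centre is (0.555, 0.083) with its long axis at heading 51°. I'll turn the tool −51° about its z and open to about 34 mm.

Call:
jog_arm --targets '[{"offset": [1, -0.2, 2], "delta_rot": [0, 0, -10.2]}, {"offset": [2, -0.4, 5], "delta_rot": [0, 0, -20.4]}, {"offset": [2.65, -0.45, 8], "delta_rot": [0, 0, -30.6]}, {"offset": [2.65, -0.45, 10], "delta_rot": [0, 0, -40.8]}, {"offset": [2.65, -0.45, 12], "delta_rot": [0, 0, -51]}]' --jaw -0.28

```text
clock: 9.85
tcp_pos: [0.5538, 0.0869, 0.1769]
tcp_rot: [-3.141, -0.0, 0.899]
force: [-0.1, -0.3, -0.6]
grip_width: 0.0472
grip_force: 0.0
```

Run:
```python
from h import *
w=shot('wrist','w4');s=read_state();print(s['tcp_pos'],s['tcp_rot'],s['joint_pos'],s['grip_width'])
u,v=proj('w4',[[.555,.083,.088]])[0].astype(int);print(u,v)
T=np.array([.555,.083,.088]);e=np.array([np.cos(np.radians(51)),np.sin(np.radians(51)),0]);n=np.array([-e[1],e[0],0])
c=proj('w4',[T+a*.03*e+b*.006*n for a,b in((1,1),(1,-1),(-1,-1),(-1,1))])
w=cv2.resize(w[v-90:v+90,u-110:u+110],None,fx=3.5,fy=3.3,interpolation=2)
for p in c: cv2.circle(w,(int((p[0]-u+110)*3.5),int((p[1]-v+90)*3.3)),3,(0,0,255),-1)
cv2.imwrite('pics/c4.png',w[:600,:800]); go([.555,.083,.056],np.radians(-39))
```

```text
[0.55207384 0.08684136 0.17389349] [-3.13668637e+00  2.84579936e-03  9.03038533e-01] [-4.71230149e-02  6.74789408e-02  1.81688463e+00  5.64752153e-04
  1.26287541e+00  6.20469076e-01] 0.04353811474256939
260 194
off cm [-0.09  0.53 11.79]
rot deg [[  -0.3    0.2    0.7]
 [  -0.3   -0.4 -179.3]]
```

View pics/c4.png

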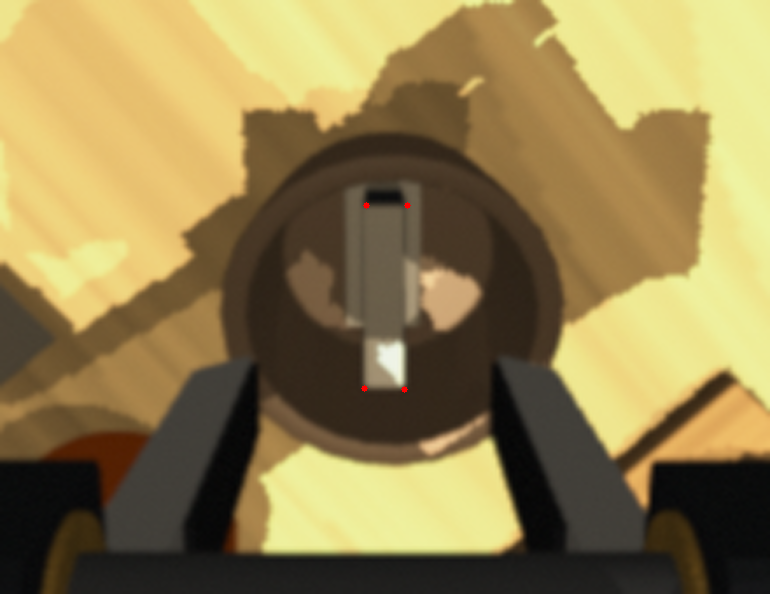

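The projected corners land exactly on the tile's top face. I'll centre the tool and let the fingers finish closing to 34 mm.

Call:
jog_arm --targets '[{"offset": [0, 0.4, 0], "delta_rot": [0, 0, 0]}, {"offset": [0, 0.4, 0], "delta_rot": [0, 0, 0]}, {"offset": [0, 0.4, 0], "delta_rot": [0, 0, 0]}]'

```text
clock: 10.28
tcp_pos: [0.5581, 0.0823, 0.1788]
tcp_rot: [3.14, -0.001, 0.89]
force: [-0.9, -0.1, 0.2]
grip_width: 0.0343
grip_force: 0.0
```

Run:
```python
from h import *
print(read_state()['grip_width']);go([.555,.083,.056],np.radians(-39))
```

```text
0.034312511476836796
off cm [-0.15 -0.3  12.28]
rot deg [[ 1.0e-01 -1.0e-01  0.0e+00]
 [ 1.0e-01  1.0e-01 -1.8e+02]]
```

Call:
jog_arm --targets '[{"offset": [-0.15, -0.3, 3], "delta_rot": [0, 0, 0]}, {"offset": [-0.15, -0.3, 6], "delta_rot": [0, 0, 0]}, {"offset": [-0.15, -0.3, 9], "delta_rot": [0, 0, 0]}, {"offset": [-0.15, -0.3, 11.5], "delta_rot": [0, 0, 0]}, {"offset": [-0.15, -0.3, 12.3], "delta_rot": [0, 0, 0]}]'

```text
clock: 10.9
tcp_pos: [0.5534, 0.0828, 0.0536]
tcp_rot: [-3.14, 0.001, 0.89]
force: [0.9, 0.2, 0.2]
grip_width: 0.034
grip_force: 0.0
```

Call:
jog_arm --targets '[{"offset": [0, 0, 0], "delta_rot": [0, 0, 0]}, {"offset": [0, 0, 0], "delta_rot": [0, 0, 0]}, {"offset": [0, 0, 0], "delta_rot": [0, 0, 0]}, {"offset": [0, 0, 0], "delta_rot": [0, 0, 0]}, {"offset": [0, 0, 0], "delta_rot": [0, 0, 0]}]' --jaw -1 --squeeze 20

```text
clock: 11.52
tcp_pos: [0.5552, 0.0827, 0.0559]
tcp_rot: [3.14, -0.001, 0.891]
force: [-1.1, -0.1, 5.1]
grip_width: 0.0118
grip_force: 20.0
```

Call:
jog_arm --targets '[{"offset": [0, 0, -1], "delta_rot": [0, 0, 0]}, {"offset": [0, 0, -4], "delta_rot": [0, 0, 0]}, {"offset": [0, 0, -8], "delta_rot": [0, 0, 0]}, {"offset": [0, 0, -12], "delta_rot": [0, 0, 0]}, {"offset": [0, 0, -15.5], "delta_rot": [0, 0, 0]}]'

```text
clock: 12.15
tcp_pos: [0.5539, 0.0828, 0.2111]
tcp_rot: [3.142, -0.0, 0.891]
force: [0.0, 0.6, -1.9]
grip_width: 0.0122
grip_force: 20.0
```

Run:
```python
from h import *
s=read_state();print(s['tcp_pos'],s['force'],s['grip_force'],s['grip_width'],s['joint_pos'][5])
t=cv2.imread('pics/top0.png');h=cv2.cvtColor(t,cv2.COLOR_BGR2HSV)
m=cv2.inRange(h,(8,135,90),(19,255,255))
for x0,x1,y0,y1,z in((270,328,150,240,.018),(342,375,208,232,.008)):
    k=np.zeros_like(m);k[y0:y1,x0:x1]=m[y0:y1,x0:x1]
    c=max(cv2.findContours(k,0,1)[0],key=cv2.contourArea)
    q=plane('top0',cv2.convexHull(c).reshape(-1,2),z)[:,:2].astype(np.float32)
    print(cv2.minAreaRect(q))
go([.46,-.122,.21],0)
```

```text
[0.55390495 0.08279235 0.21114166] [ 0.00486756  0.57293177 -1.93351935] 19.99956876039505 0.012153660893609558 0.6257838786270584
((0.49685704708099365, -0.1101250946521759), (0.28782200813293457, 0.17284376919269562), 1.6596739292144775)
((0.43028801679611206, -0.33772826194763184), (0.06395265460014343, 0.08272037655115128), 1.714711308479309)
off cm [-21.83   5.57   0.11]
rot deg [[  0.  -0. -39.]
 [ -0.  -0. 141.]]
```

The tile is held (1.9 N, 12 mm opening). Carrying it to the bare part of the board and turning its long axis to world y.

Call:
jog_arm --targets '[{"offset": [-3, 0.8, 0], "delta_rot": [0, 0, -6]}, {"offset": [-7.5, 1.9, 0], "delta_rot": [0, 0, -14]}, {"offset": [-12.5, 3.2, 0], "delta_rot": [0, 0, -23]}, {"offset": [-17.5, 4.5, 0], "delta_rot": [0, 0, -32]}, {"offset": [-21.8, 5.6, 0], "delta_rot": [0, 0, -39]}]'

```text
clock: 12.78
tcp_pos: [0.4595, -0.1231, 0.2095]
tcp_rot: [-3.141, -0.0, 1.576]
force: [1.3, 0.0, -1.4]
grip_width: 0.0118
grip_force: 20.0
```

Call:
jog_arm --targets '[{"offset": [0, 0, 3], "delta_rot": [0, 0, 0]}, {"offset": [0, 0, 7], "delta_rot": [0, 0, 0]}, {"offset": [0, 0, 11], "delta_rot": [0, 0, 0]}, {"offset": [0, 0, 13.3], "delta_rot": [0, 0, 0]}, {"offset": [0, 0, 13.3], "delta_rot": [0, 0, 0]}]'

```text
clock: 13.4
tcp_pos: [0.4588, -0.121, 0.0748]
tcp_rot: [-3.137, -0.002, 1.572]
force: [0.3, -0.2, -1.2]
grip_width: 0.0117
grip_force: 20.0
```

Run:
```python
from h import *
print(read_state()['force']);go([.46,-.122,.066],0)
```

```text
[ 0.25458337 -0.19241613 -1.1999715 ]
off cm [-0.1   0.12  0.88]
rot deg [[-3.0e-01 -1.0e-01  0.0e+00]
 [ 2.0e-01 -4.0e-01 -1.8e+02]]
```

Call:
jog_arm --targets '[{"offset": [0, 0, 0.4], "delta_rot": [0, 0, 0]}, {"offset": [0, 0, 0.7], "delta_rot": [0, 0, 0]}, {"offset": [0, 0, 0.8], "delta_rot": [0, 0, 0]}, {"offset": [0, 0, 0.8], "delta_rot": [0, 0, 0]}]'

```text
clock: 13.9
tcp_pos: [0.4609, -0.1221, 0.069]
tcp_rot: [3.141, 0.0, 1.572]
force: [0.2, 0.7, -0.7]
grip_width: 0.012
grip_force: 20.0
```

Call:
jog_arm --targets '[{"offset": [0, 0, 0.1], "delta_rot": [0, 0, 0]}, {"offset": [0, 0, 0.2], "delta_rot": [0, 0, 0]}, {"offset": [0, 0, 0.2], "delta_rot": [0, 0, 0]}]'

```text
clock: 14.28
tcp_pos: [0.4606, -0.1219, 0.0665]
tcp_rot: [-3.141, -0.0, 1.572]
force: [-0.9, -1.2, -1.4]
grip_width: 0.012
grip_force: 20.0
```

Call:
jog_arm --targets '[{"offset": [0, 0, 0.1], "delta_rot": [0, 0, 0]}, {"offset": [0, 0, 0.1], "delta_rot": [0, 0, 0]}, {"offset": [0, 0, 0.1], "delta_rot": [0, 0, 0]}]'

```text
clock: 14.65
tcp_pos: [0.4609, -0.1221, 0.0659]
tcp_rot: [3.141, 0.0, 1.572]
force: [-0.2, -0.4, 1.1]
grip_width: 0.0124
grip_force: 20.0
```

Call:
jog_arm --targets '[{"offset": [0, 0, 0.1], "delta_rot": [0, 0, 0]}, {"offset": [0, 0, 0.1], "delta_rot": [0, 0, 0]}, {"offset": [0, 0, 0.1], "delta_rot": [0, 0, 0]}]'

```text
clock: 15.02
tcp_pos: [0.461, -0.1222, 0.0659]
tcp_rot: [-3.141, 0.0, 1.572]
force: [-4.0, 1.6, 10.5]
grip_width: 0.012
grip_force: 20.0
```

The tile is seated on the board. Releasing, rising, and turning the tool back −90° so the jaws close along world y.

Call:
jog_arm --targets '[{"offset": [0, 0, -0.1], "delta_rot": [0, 0, 0]}, {"offset": [0, 0, -0.1], "delta_rot": [0, 0, 0]}, {"offset": [0, 0, -0.1], "delta_rot": [0, 0, 0]}, {"offset": [0, 0, -0.1], "delta_rot": [0, 0, 0]}]' --jaw -0.3

```text
clock: 15.52
tcp_pos: [0.4606, -0.1219, 0.0655]
tcp_rot: [-3.141, -0.0, 1.572]
force: [-0.8, 0.3, 1.0]
grip_width: 0.0329
grip_force: 0.0
```

Call:
jog_arm --targets '[{"offset": [0, 0, -1], "delta_rot": [0, 0, 0]}, {"offset": [0, 0, -4], "delta_rot": [0, 0, 0]}, {"offset": [0, 0, -8], "delta_rot": [0, 0, 0]}, {"offset": [0, 0, -13], "delta_rot": [0, 0, 0]}, {"offset": [0, 0, -16], "delta_rot": [0, 0, 0]}]'

```text
clock: 16.15
tcp_pos: [0.4616, -0.1224, 0.2293]
tcp_rot: [3.138, 0.002, 1.572]
force: [-0.7, 0.4, -0.1]
grip_width: 0.0333
grip_force: 0.0
```

Call:
jog_arm --targets '[{"offset": [0, 0, 0], "delta_rot": [0, 0, 10]}, {"offset": [0, 0, 0], "delta_rot": [0, 0, 20]}, {"offset": [0, 0, 0], "delta_rot": [0, 0, 30]}, {"offset": [0, 0, 0], "delta_rot": [0, 0, 40]}, {"offset": [0, 0, 0], "delta_rot": [0, 0, 50]}]' --jaw 1

```text
clock: 16.77
tcp_pos: [0.4608, -0.122, 0.2264]
tcp_rot: [3.141, -0.0, 0.693]
force: [0.5, 0.6, -0.2]
grip_width: 0.0792
grip_force: 0.0
```

Call:
jog_arm --targets '[{"offset": [0, 0, 0], "delta_rot": [0, 0, 10]}, {"offset": [0, 0, 0], "delta_rot": [0, 0, 20]}, {"offset": [0, 0, 0], "delta_rot": [0, 0, 30]}, {"offset": [0, 0, 0], "delta_rot": [0, 0, 40]}, {"offset": [0, 0, 0], "delta_rot": [0, 0, 40]}]'

```text
clock: 17.4
tcp_pos: [0.4608, -0.122, 0.2262]
tcp_rot: [3.141, -0.001, 0.003]
force: [0.1, 0.9, -0.3]
grip_width: 0.0941
grip_force: 0.0
```

Run:
```python
from h import *
w=shot('wrist','w5');s=read_state();print(s['tcp_pos'],s['tcp_rot'])
T=np.array([.461,-.122,.098])
c=proj('w5',[T+[a*.006,b*.03,0] for a,b in((1,1),(1,-1),(-1,-1),(-1,1))])
# stand: floor corners outline, cheek tops
S=np.array([.430,-.338,0])
d=proj('w5',[S+[a*.028,b*.042,.008] for a,b in((1,1),(1,-1),(-1,-1),(-1,1))])
d=np.r_[d,proj('w5',[S+[a,b*.018,.092] for a in(-.026,-.018,.018,.026) for b in (-1,1)])]
print(c,d)
w=cv2.resize(w,None,fx=1.5625,fy=1.5625)
cv2.imwrite('pics/c5.png',w)
for p in np.r_[c,d]: cv2.circle(w,tuple((p*1.5625).astype(int)),2,(0,0,255),-1)
cv2.imwrite('pics/c5m.png',w)
```

```text
[ 0.46078081 -0.12198075  0.22613745] [ 3.14130876e+00 -5.43190202e-04  3.87651451e-03]
[[230.94916966 179.29951964]
 [281.77873692 179.39575867]
 [281.52920018 189.26929592]
 [231.16417446 189.17515655]] [[370.45417798 173.50813831]
 [424.57338455 173.70315346]
 [419.14549656 208.52201075]
 [366.71373    208.51838841]
 [439.70250144 227.28860907]
 [412.02254267 227.36450899]
 [440.78080308 221.3838169 ]
 [412.94596554 221.44015492]
 [445.729023   193.93715954]
 [417.18556202 193.89638431]
 [446.84964038 187.63892571]
 [418.14620168 187.57439099]]
```

View pics/c5m.png

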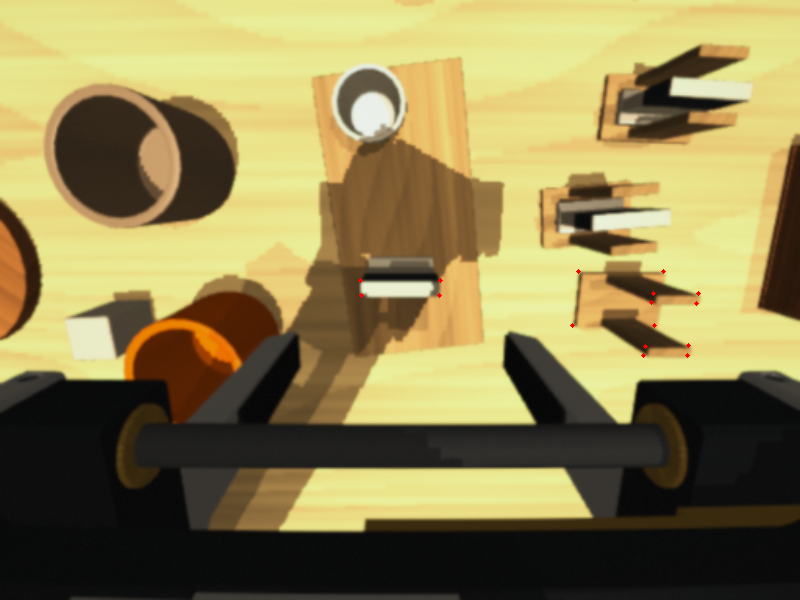

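The tile stands upright on the board and its projected corners match. The empty stand's projected points also fit to within about 2 mm. Now I'll take the tile by its side edges.

Call:
jog_arm --targets '[{"offset": [0, 0, 4], "delta_rot": [0, 0, 0]}, {"offset": [0, 0, 9], "delta_rot": [0, 0, 0]}, {"offset": [0, 0, 13.5], "delta_rot": [0, 0, 0]}, {"offset": [0, 0, 16.8], "delta_rot": [0, 0, 0]}, {"offset": [0, 0, 16.8], "delta_rot": [0, 0, 0]}]'

```text
clock: 18.08
tcp_pos: [0.4588, -0.1209, 0.0556]
tcp_rot: [-3.139, 0.005, 0.003]
force: [0.3, 0.6, 1.1]
grip_width: 0.0943
grip_force: 0.0
```

Call:
jog_arm --targets '[{"offset": [0, 0, 0], "delta_rot": [0, 0, 0]}, {"offset": [0, 0, 0], "delta_rot": [0, 0, 0]}, {"offset": [0, 0, 0], "delta_rot": [0, 0, 0]}, {"offset": [0, 0, 0], "delta_rot": [0, 0, 0]}, {"offset": [0, 0, 0], "delta_rot": [0, 0, 0]}]' --jaw -1 --squeeze 20

```text
clock: 18.7
tcp_pos: [0.4612, -0.1221, 0.0584]
tcp_rot: [3.141, -0.001, 0.001]
force: [-0.3, 1.8, 4.5]
grip_width: 0.06
grip_force: 20.0
```

Call:
jog_arm --targets '[{"offset": [0, 0, -1], "delta_rot": [0, 0, 0]}, {"offset": [0, 0, -4], "delta_rot": [0, 0, 0]}, {"offset": [0, 0, -8], "delta_rot": [0, 0, 0]}, {"offset": [-0.7, 2, -12], "delta_rot": [0, 0, 0]}, {"offset": [-1.5, 5, -15], "delta_rot": [0, 0, 0]}]'

```text
clock: 19.32
tcp_pos: [0.4457, -0.1722, 0.2096]
tcp_rot: [3.141, -0.001, 0.003]
force: [0.6, 0.2, -1.8]
grip_width: 0.0599
grip_force: 20.0
```

Call:
jog_arm --targets '[{"offset": [-0.8, 3, -3], "delta_rot": [0, 0, 0]}, {"offset": [-1.6, 5, -6], "delta_rot": [0, 0, 0]}, {"offset": [-1.6, 5, -6], "delta_rot": [0, 0, 0]}, {"offset": [-1.6, 5, -6], "delta_rot": [0, 0, 0]}]'

```text
clock: 19.82
tcp_pos: [0.4293, -0.221, 0.2662]
tcp_rot: [-3.14, 0.002, 0.001]
force: [-0.2, 0.3, -1.4]
grip_width: 0.0599
grip_force: 20.0
```

Run:
```python
from h import *
w=shot('wrist','w6');s=read_state();print(s['tcp_pos'],s['tcp_rot'],s['force'],s['grip_width'])
S=np.array([.430,-.338,.03]);u,v=proj('w6',[S])[0].astype(int);print(u,v)
x0,y0=u-65,v-50
w=cv2.resize(w[y0:y0+100,x0:x0+130],None,fx=6,fy=6,interpolation=2);print(x0,y0)
cv2.imwrite('pics/c6.png',w)
```

```text
[ 0.42926606 -0.22073196  0.26576843] [-3.13934551e+00  2.27709285e-03  1.56914338e-03] [ 0.09364265 -0.11219554 -1.8202346 ] 0.059840507890536555
330 168
265 118
```

View pics/c6.png

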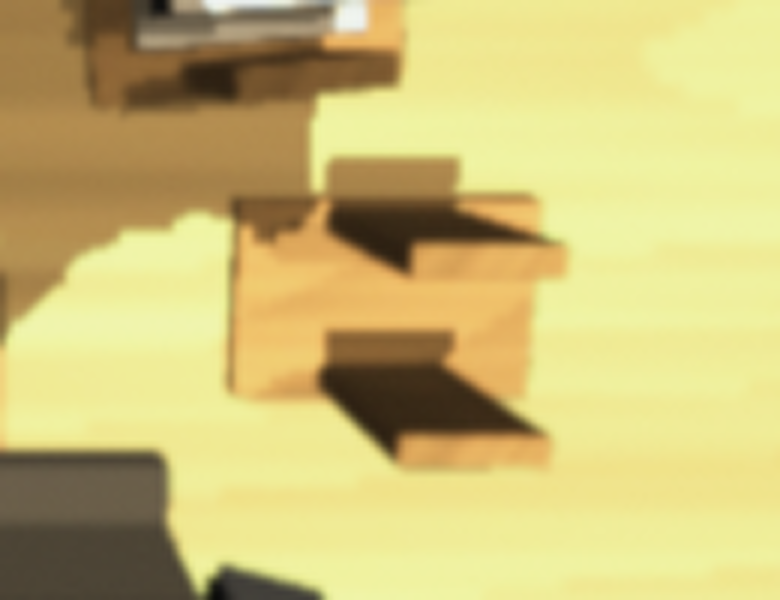

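The stand's cheek tops are at crop corners (412,243)–(567,277) and (400,434)–(550,468). Its floor corners are (236,198), (540,198), (525,395) and (230,393).

Run:
```python
from h import *
f=lambda P:(np.array(P,float)/6-.4+[265,118])
a=plane('w6',f([[412,243],[567,243],[567,277],[412,277]]),.092)
b=plane('w6',f([[402,434],[550,434],[550,468],[398,468]]),.092)
c=plane('w6',f([[236,198],[540,198],[525,395],[230,393]]),.008)
for q in(a,b,c):print(q.mean(0).round(4),(q[0]-q[1])[:2].round(4),(q[0]-q[3])[:2].round(4))
m=(a.mean(0)+b.mean(0))/2;d=(a-b).mean(0);print('centre',m,'sep',np.linalg.norm(d),'ang',np.degrees(np.arctan2(d[1],d[0])))
S=c.mean(0);print(proj('w6',[S]))
go([m[0],m[1],.15])
```

```text
[ 0.4509 -0.3408  0.092 ] [-0.0001  0.0346] [0.0076 0.0005]
[ 0.4069 -0.3411  0.092 ] [-0.     0.034] [ 0.0081 -0.0004]
[ 0.429  -0.3404  0.008 ] [-0.0002  0.0834] [0.0545 0.0006]
centre [ 0.42893081 -0.34094801  0.092     ] sep 0.04400157508203234 ang 0.3304759094736258
[[328.42902189 167.16933346]]
off cm [-0.03 12.05 11.55]
```

The cheek separation measures 44 mm, which is exact. The floor and cheek centres agree at (0.429, −0.341), with yaw about 0. Moving over it now.

Call:
jog_arm --targets '[{"offset": [0, 3, 0], "delta_rot": [0, 0, 0]}, {"offset": [0, 7, 0], "delta_rot": [0, 0, 0]}, {"offset": [0, 10.5, 3], "delta_rot": [0, 0, 0]}, {"offset": [0, 12, 7], "delta_rot": [0, 0, 0]}, {"offset": [0, 12, 9], "delta_rot": [0, 0, 0]}]'

```text
clock: 20.5
tcp_pos: [0.4286, -0.3403, 0.1731]
tcp_rot: [-3.136, 0.004, 0.001]
force: [-0.5, 1.3, -1.0]
grip_width: 0.0597
grip_force: 20.0
```

Call:
jog_arm --targets '[{"offset": [0, 0, 0], "delta_rot": [0, 0, 0]}, {"offset": [0, 0, 0], "delta_rot": [0, 0, 0]}, {"offset": [0, 0, 0], "delta_rot": [0, 0, 0]}]'

```text
clock: 20.88
tcp_pos: [0.4306, -0.3422, 0.179]
tcp_rot: [3.14, -0.001, 0.002]
force: [-0.9, -0.6, -1.2]
grip_width: 0.0596
grip_force: 20.0
```

Run:
```python
from h import *
s=read_state();print(s['tcp_pos'],s['force']);go([.429,-.341,.048],-np.pi/2)
```

```text
[ 0.43060326 -0.34215427  0.1789591 ] [-0.85659229 -0.55193747 -1.23309618]
off cm [-0.18 -0.14 13.1 ]
rot deg [[ 1.000e-01 -1.000e-01  1.000e-01]
 [ 1.000e-01  2.000e-01 -1.799e+02]]
```

Call:
jog_arm --targets '[{"offset": [-0.15, -0.1, 2], "delta_rot": [0, 0, 0]}, {"offset": [-0.15, -0.1, 3], "delta_rot": [0, 0, 0]}, {"offset": [-0.15, -0.1, 3], "delta_rot": [0, 0, 0]}, {"offset": [-0.15, -0.1, 3], "delta_rot": [0, 0, 0]}]'

```text
clock: 21.38
tcp_pos: [0.4288, -0.3414, 0.1485]
tcp_rot: [3.141, -0.001, 0.001]
force: [0.0, 0.5, -1.8]
grip_width: 0.0596
grip_force: 20.0
```

Call:
jog_arm --targets '[{"offset": [0, 0, 1.5], "delta_rot": [0, 0, 0]}, {"offset": [0, 0, 3], "delta_rot": [0, 0, 0]}, {"offset": [0, 0, 4], "delta_rot": [0, 0, 0]}, {"offset": [0, 0, 4.5], "delta_rot": [0, 0, 0]}, {"offset": [0, 0, 4.5], "delta_rot": [0, 0, 0]}]'

```text
clock: 22.0
tcp_pos: [0.4283, -0.3408, 0.1022]
tcp_rot: [-3.141, 0.001, 0.001]
force: [0.3, 0.4, -1.5]
grip_width: 0.0596
grip_force: 20.0
```

The tile is between the cheeks with no side force. Lowering further.

Call:
jog_arm --targets '[{"offset": [0, 0, 1.2], "delta_rot": [0, 0, 0]}, {"offset": [0, 0, 2.4], "delta_rot": [0, 0, 0]}, {"offset": [0, 0, 3.5], "delta_rot": [0, 0, 0]}, {"offset": [0, 0, 4.5], "delta_rot": [0, 0, 0]}, {"offset": [0, 0, 4.6], "delta_rot": [0, 0, 0]}]'

```text
clock: 22.62
tcp_pos: [0.4279, -0.3404, 0.0555]
tcp_rot: [-3.14, 0.001, 0.001]
force: [-0.2, 0.5, -2.8]
grip_width: 0.0598
grip_force: 20.0
```

Call:
jog_arm --targets '[{"offset": [0, 0, 0.2], "delta_rot": [0, 0, 0]}, {"offset": [0, 0, 0.5], "delta_rot": [0, 0, 0]}, {"offset": [0, 0, 0.6], "delta_rot": [0, 0, 0]}, {"offset": [0, 0, 0.6], "delta_rot": [0, 0, 0]}]'

```text
clock: 23.12
tcp_pos: [0.4284, -0.341, 0.0507]
tcp_rot: [3.142, -0.0, 0.001]
force: [0.2, -0.1, -2.3]
grip_width: 0.06
grip_force: 20.0
```

Call:
jog_arm --targets '[{"offset": [0, 0, 0.1], "delta_rot": [0, 0, 0]}, {"offset": [0, 0, 0.2], "delta_rot": [0, 0, 0]}, {"offset": [0, 0, 0.2], "delta_rot": [0, 0, 0]}, {"offset": [0, 0, 0.2], "delta_rot": [0, 0, 0]}]'

```text
clock: 23.62
tcp_pos: [0.4284, -0.341, 0.0487]
tcp_rot: [3.142, 0.0, 0.001]
force: [-1.1, -0.5, -1.6]
grip_width: 0.0597
grip_force: 20.0
```

Call:
jog_arm --targets '[{"offset": [0, 0, 0.1], "delta_rot": [0, 0, 0]}, {"offset": [0, 0, 0.1], "delta_rot": [0, 0, 0]}, {"offset": [0, 0, 0.1], "delta_rot": [0, 0, 0]}]'

```text
clock: 24.0
tcp_pos: [0.4285, -0.3411, 0.0485]
tcp_rot: [-3.141, 0.0, 0.001]
force: [-2.1, 3.0, 4.7]
grip_width: 0.06
grip_force: 20.0
```

The tile is on the stand's floor: the upward force now shows contact. Releasing and withdrawing straight up.

Call:
jog_arm --targets '[{"offset": [0, 0, 0], "delta_rot": [0, 0, 0]}, {"offset": [0, 0, 0], "delta_rot": [0, 0, 0]}, {"offset": [0, 0, 0], "delta_rot": [0, 0, 0]}, {"offset": [0, 0, 0], "delta_rot": [0, 0, 0]}]' --jaw 0.8

```text
clock: 24.5
tcp_pos: [0.4284, -0.341, 0.0476]
tcp_rot: [-3.142, 0.0, 0.001]
force: [0.3, 0.4, -0.4]
grip_width: 0.0848
grip_force: 0.0
```

Call:
jog_arm --targets '[{"offset": [0, 0, -1], "delta_rot": [0, 0, 0]}, {"offset": [0, 0, -4], "delta_rot": [0, 0, 0]}, {"offset": [0, 0, -9], "delta_rot": [0, 0, 0]}, {"offset": [0, 0, -15], "delta_rot": [0, 0, 0]}, {"offset": [0, 0, -20], "delta_rot": [0, 0, 0]}]'

```text
clock: 25.12
tcp_pos: [0.4286, -0.3412, 0.2511]
tcp_rot: [3.14, -0.002, 0.001]
force: [-0.1, 0.3, 0.3]
grip_width: 0.0842
grip_force: 0.0
```

Run:
```python
from h import *
w=shot('wrist','w7');b=shot('scene','sc7');s=read_state();print(s['tcp_pos'],s['force'])
u,v=proj('w7',[[.429,-.341,.05]])[0].astype(int)
a=cv2.resize(w[max(0,v-90):v+60,u-100:u+100],(533,400),interpolation=2)
cv2.imwrite('pics/c7.png',np.hstack([a,cv2.resize(b[100:300,95:228],(266,400),interpolation=2)]))
```

```text
[ 0.43077809 -0.34368216  0.25591018] [-0.59309226 -1.30916767  0.12321108]
```

View pics/c7.png

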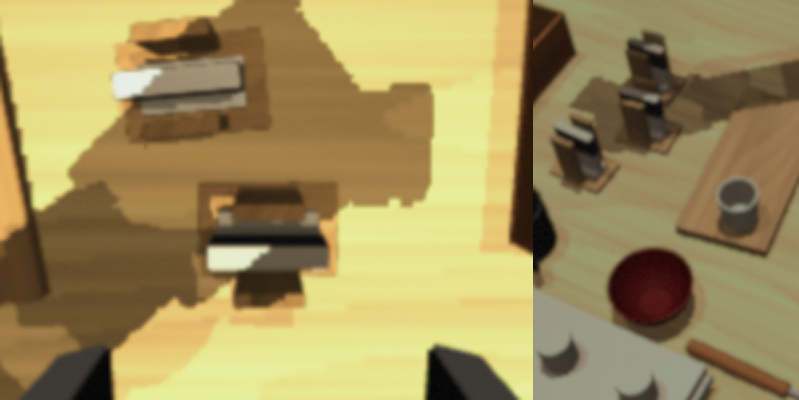

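The tile stands centred between the cheeks at crop (268,255), with its side edges sticking out evenly. The neighbouring tiles are undisturbed and the robot is clear, so I'm handing in.

```bash
python3 -c "
from station import order
print(order.job_done())"
```

```text
the job is handed in; nothing more can be done
None
```

I handed the job in at about 25 s: the lid is on the bat, knob up, and the tile stands centred in the empty stand after its stop on the ware board; no verdict came back.

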